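# Lock the okey rack open with its pin

## Robot

A 6-joint arm with a two-finger parallel gripper is mounted at the origin on the work surface. World frame = base frame: x ahead of the robot, y to its left, z up, the work surface at z = 0. Lengths are in mm, angles in rad, forces in N, time in s.
With the tool pointing down it reaches from about 350 to 775 mm from the base axis. Payload 7.3 kg.
Tool frame: the origin (TCP) lies midway between the tips of the shut fingers; the grasp point (between the pads) lies 19 mm behind it (grip_depth is the distance from the TCP to the grasp point, in mm); x points along the fingers, y is the direction in which the jaws open and shut, and the axes are right-handed (so a half turn about x gives the same grasp; the last joint's range is limited). The gripper opens to 92 mm and grips with 3 to 60 N. Pads are 19 mm wide; open, the fingers measure 130 mm over their backs; the gripper's body (75 mm by 190 mm) begins 47 mm behind the grasp point.
Start: joints at [-0.146, 0.342, 1.524, -0, 1.275, -0.146], TCP at [525.019, 0.019, 226.741] pointing down, gripper open.
Joint ranges: [-2.53, 2.53], [-0.77, 2.02], [0.04, 2.7], [-1, 4.14], [0.28, 2.66], [-3.11, 3.11]. Speed limits (rad/s): [2.57, 2.57, 3.14, 3.14, 3.14, 3.14].

## Interface

Orientations are given as a 3x3 rotation matrix whose columns are the frame's x, y, z axes.
In Python, from cell import * gives the robot as it stands.
- The arm moves only by the tool carry_out, never from a script. Its argument "increments" is text: rows parted by semicolons, each of 5 numbers parted by spaces: the finger opening in mm, from 0 to 91.8, then the shift along the tool's x, y, z in units of 40 mm (1.0 is 40 mm), then the turn about the tool's x in units of 8 degrees (1.0 is 8 degrees). In form: hand x y z yaw; .... A call has 1 to 12 rows; each row shifts and turns the pose as measured when the row begins, along the tool's axes as they then stand; what a row does not reach is not made up. A row lasts 1/10 s, in which the tool goes at most 50 mm and 8.59 degrees, less where a joint would pass 70% of its speed; a pose out of reach is approached as far as the arm can. A call is refused whole if a number of a shift passes 1 or a number of a turn 1, either way. A call with a gripper value outside its range is refused whole. The fingers move at their own pace and stop on an object; "grip_force" is the grip in N (left out, the last holds). Time passes only in rows, so rows that do not move let the fingers close. It gives the time, the measured TCP pose, the force and the opening at its end, in the units of the state.
- get_state(): the state, without advancing time (a new reading comes with each control period).
- snapshot(name): name is "scene" or "side" or "wrist"; returns a dict with "color" (480x640x3 uint8, red, green, blue), "camera_matrix" (3x3 intrinsics, pixels), "cam_to_world" (4x4, takes a point from camera to world coordinates); the wrist camera has in their place "hand_eye" (4x4, takes a point from camera to tool coordinates, whose origin is the TCP and whose axes are the tool frame's). Camera axes: x right, y down, z forward; pixel columns grow to the right and rows downward; lengths in mm; the calibration is good to about 2 mm. A picture is of the moment at which its call begins: read the wrist's pose just before it. There is no depth.
- sign_off(): hands the job in, once; it reports no verdict.
The state is a dict: "time_s": time; "joint_positions": joint angles; "qvel": joint speeds; "effort": joint torques, N m; "position": TCP position; "ee_rot": TCP orientation; "wrist_force": force on the tool from outside, world axes, zero at the start; "ft_torque": the same for the moment, N m; "finger_gap": finger opening in mm.
Only numpy, scipy, OpenCV 4.12 (cv2) and the standard library are available. Lean on these libraries where they do the work, as an engineer would, in place of code of your own. Each camera call takes 0.05 s, during which the arm holds its last target.

## Task

The green folding okey rack stands opened out on the table and needs locking before the game: take the red pin out of the wooden block and put it down through both black eyelets at the middle of the rack's front, fully home, so that it stands upright with its collar resting on the upper eyelet. Let go of it, and leave the blue and the yellow pin in the block.

Things in the scene. Friction and masses are not known exactly. Their poses are not given: they have to be found in the camera images.
- pin_red: The pin to use, red, 97 mm tall, 50 g. From below: steel shaft 12 mm thick, 42 long (lowest 16 tapers to 6), collar 46 across, 5 thick, straight round knob 22 across, 50 tall. Origin at the shaft's tip, z up to the knob, y along the block's row (within 15 deg of world y). It stands in one of 3 loose holes, 90 mm apart, of a fixed wooden block 60 x 260, 50 high: collar on top, shaft in the hole.
- pin_blue: Not to be used: a pin of the same shape and size as the red one, with blue collar and knob, in another hole of the same block. Origin at the tip of its shaft.
- pin_yellow: Not to be used: a pin of the same shape and size as the red one, with yellow collar and knob, in another hole of the same block. Origin at the tip of its shaft.
- rack_eyelet (a point): Centre of the upper eyelet's top, 50 mm above the table. Two black rings on one upright axis (52 mm across, hole 30, 6 thick; heights 44-50 and 22-28) stick out towards the robot from the middle of the green rack (fixed, 400 long, 70 high at its back). z is up, x points to the rack, whose 18 mm high front begins 40 mm away. When the pin is home its tip is 42 mm below this point.
Not all that is in view belongs to the job. There is more than one size of the pin_red; the job needs the larger.

How it is judged (in metres and radians):
At the end, for the whole second after the job is handed in: The red pin stands through both eyelets: its tip within 14 mm of their axis and at least 36 mm below the upper eyelet's top face, upright within 10 degrees, and at rest; the blue and yellow pins are within 30 mm of where they began (horizontal distance between pin_red and rack_eyelet below 0.014 m and z of pin_red in the frame of rack_eyelet below -0.036 m and angle between pin_red's own z axis and vertical below 0.175 rad and linear speed of pin_red below 0.02 m/s and distance of each of pin_blue, pin_yellow from where it was at the start of the episode below 0.03 m); the robot touches nothing.
It fails at once if the blue or the yellow pin is taken out of the block (distance of any of pin_blue, pin_yellow from where it was at the start of the episode above 0.03 m).
It also fails if it takes over 35 s, if anything falls off the work surface, if the arm or the gripper's body presses on something with over 40 N, if the wrist force passes 120 N, or if a joint passes its speed limit or range.

## Working session

There is one attempt and no reset: what is moved stays moved. The work goes in short steps, Python scripts to look and compute and a tool call to move; the robot and the scene stay as the last step left them, time stands still between calls to the robot, and variables do not carry over. Pictures are saved under pics/ and viewed, and the job is handed in when it is done.

Besides the shell and the picture viewer there is one more tool, called after "Emit:" as name(argument=value, ...) on one line, values as JSON. carry_out: Moves the arm, as the interface text tells. Its arguments: {"type":"object","properties":{"increments":{"type":"string"},"grip_force":{"type":"number"}},"required":["increments"]}

```bash
mkdir -p pics; ls; python3 - <<'E'
from cell import *
import cv2,numpy as np
s=get_state();print({k:np.round(v,3).tolist() for k,v in s.items()})
for n in("scene","side","wrist"):
    d=snapshot(n);cv2.imwrite(f"pics/{n}0.png",d["color"][:,:,::-1])
    print(n,{k:np.round(v,3).tolist() for k,v in d.items() if k!="color"})
E
```

```text
pics
{'time_s': 0.0, 'joint_positions': [-0.146, 0.343, 1.525, 0.0, 1.275, -0.146], 'qvel': [-0.0, 0.001, 0.002, -0.002, -0.0, -0.003], 'effort': [0.001, -43.125, -24.422, 0.072, 0.056, -0.0], 'position': [524.569, 0.082, 226.023], 'ee_rot': [[-0.002, 1.0, -0.0], [0.0, -0.0, -1.0], [-1.0, -0.002, -0.0]], 'wrist_force': [-0.269, 0.073, -0.45], 'ft_torque': [0.019, -0.041, -0.028], 'finger_gap': 92.199}
scene {'camera_matrix': [[508.723, 0.0, 319.944], [0.0, 508.723, 231.818], [0.0, 0.0, 1.0]], 'cam_to_world': [[0.171, 0.756, -0.632, 1058.969], [0.985, -0.143, 0.095, -0.779], [-0.018, -0.638, -0.769, 740.75], [0.0, 0.0, 0.0, 1.0]]}
side {'camera_matrix': [[522.204, 0.0, 319.837], [0.0, 522.204, 241.271], [0.0, 0.0, 1.0]], 'cam_to_world': [[-0.993, -0.076, 0.087, 433.743], [-0.115, 0.665, -0.738, 669.875], [-0.002, -0.743, -0.669, 592.973], [0.0, 0.0, 0.0, 1.0]]}
wrist {'camera_matrix': [[405.511, 0.0, 324.513], [0.0, 405.511, 238.513], [0.0, 0.0, 1.0]], 'hand_eye': [[0.001, -0.29, 0.957, -158.121], [1.0, -0.0, -0.001, -0.057], [0.001, 0.957, 0.29, -78.386], [0.0, 0.0, 0.0, 1.0]]}
```

View pics/scene0.png

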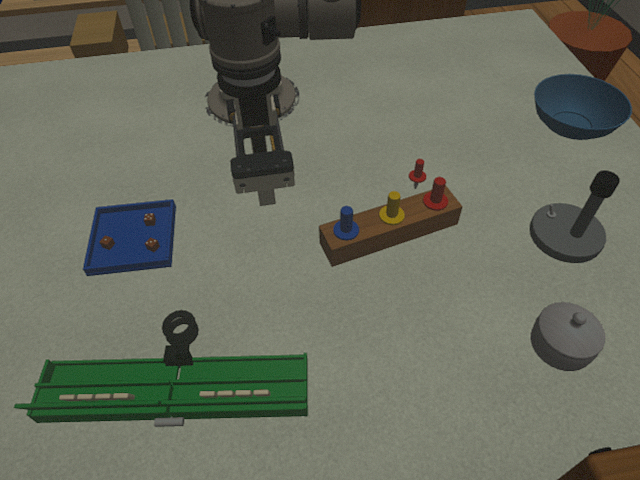

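View pics/side0.png

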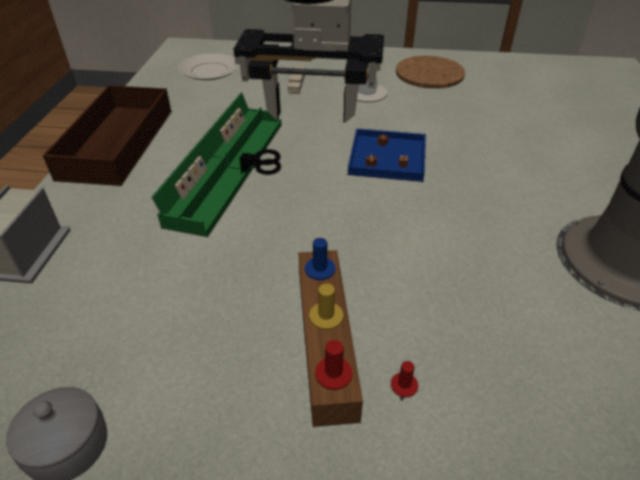

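View pics/wrist0.png

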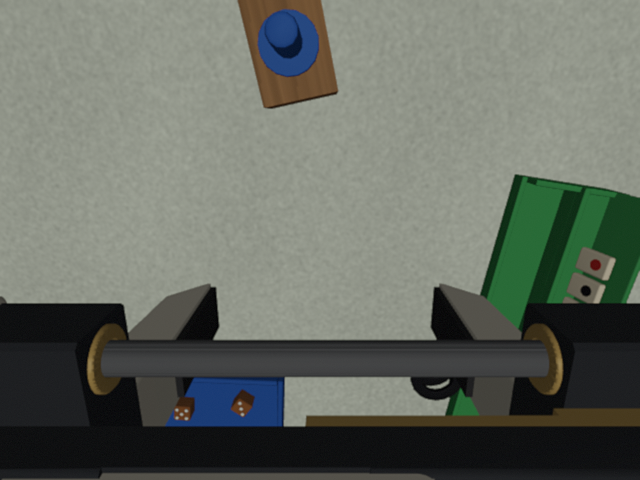

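Candidates for the red pin are the large one in the block's end hole (scene 437,192; side 334,362) and a small red one lying or standing on the table (scene 418,171; side 405,379). The blue and yellow pins are in the other holes. By the description I choose the one in the block. Next I take close crops.

```bash
python3 - <<'E'
import cv2,numpy as np
def crop(n,x,y,w,h,s,o):
    i=cv2.imread(f"pics/{n}0.png")[y:y+h,x:x+w];return cv2.resize(i,None,fx=s,fy=s,interpolation=cv2.INTER_CUBIC)
a=crop("scene",390,150,80,70,5,0);b=crop("side",290,330,80,70,5,0)
c=crop("scene",140,300,80,70,5,0);d=crop("side",225,135,80,70,5,0)
cv2.imwrite("pics/crops0.png",np.vstack([np.hstack([a,b]),np.hstack([c,d])])[:,:])
i=cv2.imread("pics/crops0.png");print(i.shape)
cv2.imwrite("pics/c1.png",np.hstack([a,b]));cv2.imwrite("pics/c2.png",np.hstack([c,d]))
E
```

```text
(700, 800, 3)
```

View pics/c1.png

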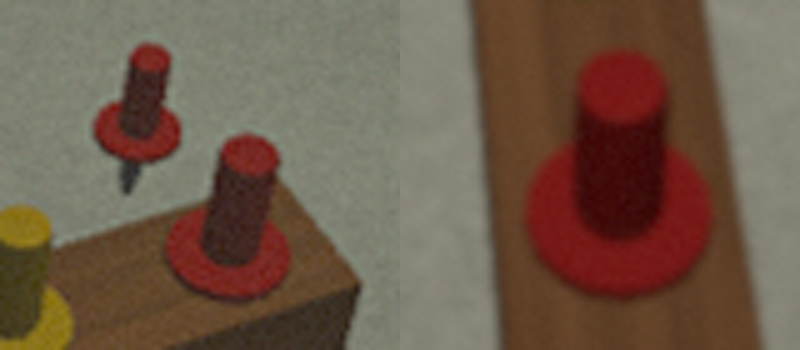

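View pics/c2.png

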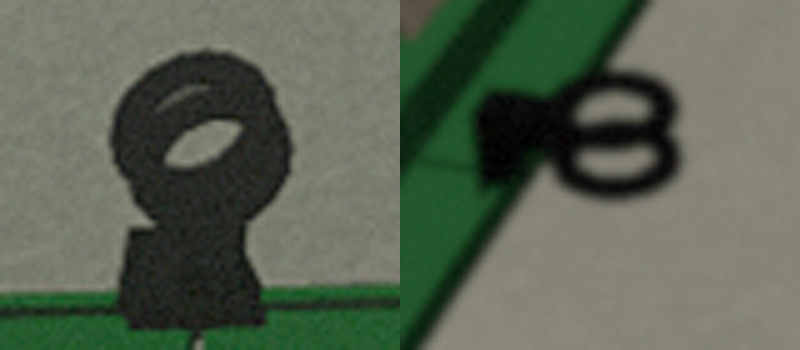

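```bash
cat > h.py <<'E'
from cell import *
import cv2,numpy as np
CAL={"scene":([508.723,319.944,231.818],[[0.171,0.756,-0.632,1058.969],[0.985,-0.143,0.095,-0.779],[-0.018,-0.638,-0.769,740.75]])}
def cams(d): return d["camera_matrix"],d["cam_to_world"]
def onplane(d,uv,z,T=None):
    K=d["camera_matrix"];T=d["cam_to_world"] if T is None else T
    r=T[:3,:3]@np.linalg.inv(K)@[uv[0],uv[1],1];o=T[:3,3];return o+r*(z-o[2])/r[2]
def proj(d,P,T=None):
    T=d["cam_to_world"] if T is None else T
    p=(np.atleast_2d(P)-T[:3,3])@T[:3,:3];q=p@d["camera_matrix"].T;return q[:,:2]/q[:,2:]
def circ(c,r,z,n=90):
    t=np.linspace(0,2*np.pi,n);return np.c_[c[0]+r*np.cos(t),c[1]+r*np.sin(t),0*t+z]
def wT(d,s):
    E=np.eye(4);E[:3,:3]=s["ee_rot"];E[:3,3]=s["position"];return E@d["hand_eye"]
E
python3 - <<'E'
from h import *
a=snapshot("scene");b=snapshot("side")
print("top",onplane(a,(440,181),105),onplane(b,(334.4,347.4),105))
print("collar",onplane(a,(435.8,200.6),55),onplane(b,(334,373.4),55))
print("eye",onplane(a,(178.6,323.6),50),onplane(b,(268.6,157.4),50), "low",onplane(b,(268.2,167),28))
print("blue/yel",onplane(b,(320,242),105),onplane(b,(326.5,290),105))
print("rack front",onplane(a,(38,386),0),onplane(a,(306,382),0))
E
```

```text
top [461.88045122 305.4142545  105.        ] [459.98929673 309.62535138 105.        ]
collar [462.24416039 305.75628962  55.        ] [459.54639536 310.67617945  55.        ]
eye [ 632.72933037 -161.29874167   50.        ] [ 628.05133894 -152.79081326   50.        ] low [ 630.39544083 -153.03773203   28.        ]
blue/yel [496.90055622 133.64227106 105.        ] [478.30506878 222.6556492  105.        ]
rack front [ 672.3846675  -385.04617897    0.        ] [739.37015035  19.24959815   0.        ]
```

Emit:
carry_out(increments="70 0 -0.23 -0.92 0; 70 0 -0.23 -0.92 0; 70 0 -0.23 -0.92 0; 70 0 -0.23 -0.92 0; 70 0 -0.23 -0.92 0; 70 0 -0.23 -0.92 0; 70 0 -0.23 -0.92 0; 70 0 0 0 0; 70 0 0 0 0", grip_force=25)

```text
time_s: 1.15
position: [458.4, 266.1, 224.9]
ee_rot: [[-0.002, 1.0, -0.003], [-0.001, -0.003, -1.0], [-1.0, -0.002, 0.001]]
wrist_force: [0.6, -0.8, -0.7]
finger_gap: 69.5
```

```bash
python3 - <<'E'
from h import *
s=get_state();d=snapshot("wrist");np.save("pics/w1s.npy",wT(d,s));cv2.imwrite("pics/w1.png",d["color"][:,:,::-1])
print(s["time_s"],s["position"],np.round(s["ee_rot"],3).tolist())
T=wT(d,s);print(proj(d,[[461,307,105],[461,307,55]],T))
E
```

```text
1.15 [458.35830224 266.07829573 224.89144278] [[-0.002, 1.0, -0.003], [-0.001, -0.003, -1.0], [-1.0, -0.002, 0.001]]
[[328.93887273 172.99227171]
 [328.44432584 164.52603213]]
```

View pics/w1.png

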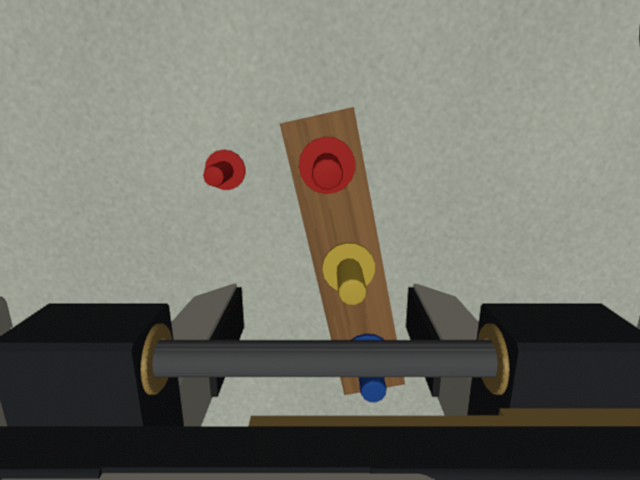

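The wrist view confirms the large red pin in the block's end hole (collar at 327,165; knob top at 327,174) and the small red decoy at (222,170). The wrist measurement puts the pin at about (460, 306.5).

Emit:
carry_out(increments="50 0 0.03 -0.55 0; 50 0 0.01 -0.46 0; 50 0.5 0 0 0; 50 0.7 0 0 0; 50 0 0 0 0; 50 0 0 0 0")

```text
time_s: 1.8
position: [464.3, 300.6, 177.1]
ee_rot: [[0.001, 1.0, -0.014], [-0.001, -0.014, -1.0], [-1.0, 0.001, 0.001]]
wrist_force: [0.1, -1.6, -0.4]
finger_gap: 50.2
```

```bash
python3 - <<'E'
from h import *
s=get_state();d=snapshot("wrist");cv2.imwrite("pics/w2.png",d["color"][:,:,::-1])
T=wT(d,s);print(s["position"],proj(d,[[460,306.5,105],[460,306.5,55]],T))
d=snapshot("side");cv2.imwrite("pics/s2.png",cv2.resize(d["color"][230:430,230:450,::-1],None,fx=3,fy=3))
E
```

```text
[464.34100066 300.57917441 177.14647953] [[317.49845664 242.98189923]
 [318.67848116 221.87945858]]
```

View pics/w2.png

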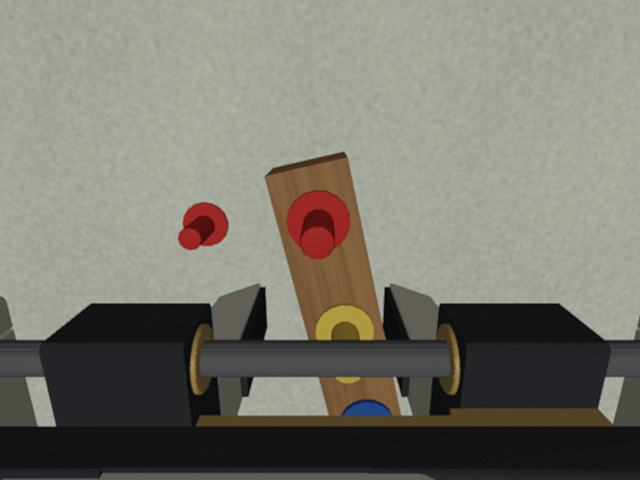

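View pics/s2.png

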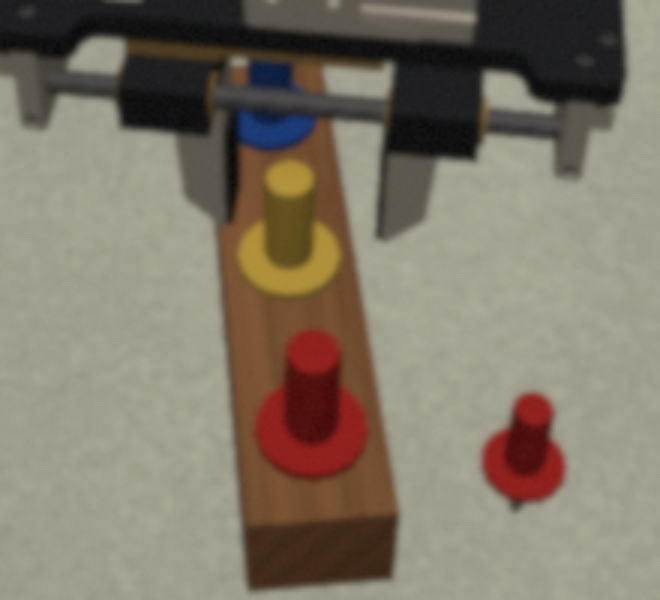

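Predicted and seen pin pixels agree (318,242 against 317.5,243). I correct the offset sideways, then go down.

Emit:
carry_out(increments="50 0 -0.1 -0.15 0; 50 0.3 0 0 0; 50 0.3 0 0 0; 50 0 0 0 0; 50 0 0 0 0")

```text
time_s: 2.4
position: [461.2, 307.5, 154.0]
ee_rot: [[0.005, 1.0, -0.014], [0.001, -0.014, -1.0], [-1.0, 0.005, -0.001]]
wrist_force: [-1.1, 0.0, 0.1]
finger_gap: 49.7
```

Emit:
carry_out(increments="50 0.5 -0.03 0.03 0; 50 0.6 0 0 0; 50 0.6 0 0 0; 50 0.5 0 0 0; 50 0 0 0 0; 50 0 0 0 0")

```text
time_s: 3.0
position: [462.1, 307.4, 65.0]
ee_rot: [[0.009, 1.0, -0.014], [0.003, -0.014, -1.0], [-1.0, 0.009, -0.003]]
wrist_force: [0.1, -0.8, 0.4]
finger_gap: 49.8
```

```bash
python3 - <<'E'
from h import *
s=get_state();d=snapshot("wrist");cv2.imwrite("pics/w3.png",d["color"][:,:,::-1])
T=wT(d,s);print(s["position"],proj(d,[[460,306.5,105],[460,306.5,55]],T))
E
```

```text
[462.10103502 307.38454595  65.04607224] [[319.9172223  362.39213025]
 [320.24277201 298.53495688]]
```

View pics/w3.png

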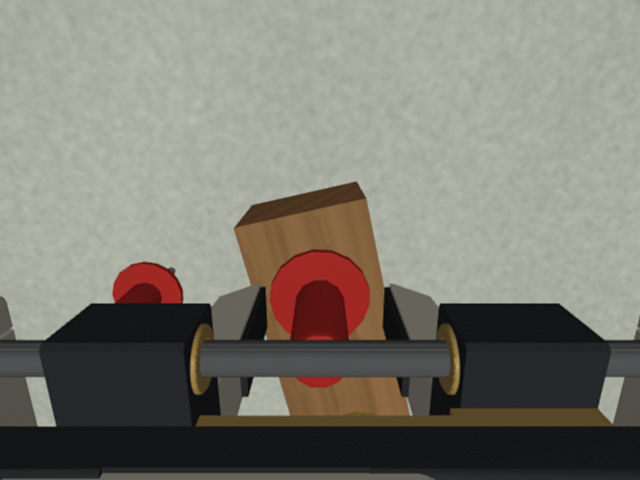

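The knob sits centred between the pads. I close on it.

Emit:
carry_out(increments="15 0 -0.04 0 0; 15 0 0 0 0; 15 0 0 0 0; 15 0 0 0 0; 15 0 0 0 0; 15 0 0 0 0; 15 0 0 0 0", grip_force=30)

```text
time_s: 3.75
position: [462.2, 308.4, 69.1]
ee_rot: [[0.015, 1.0, -0.014], [0.006, -0.014, -1.0], [-1.0, 0.015, -0.006]]
wrist_force: [0.9, -0.5, 0.3]
finger_gap: 21.5
```

Emit:
carry_out(increments="15 -0.3 0 0 0; 15 -0.5 0 0 0; 15 -0.7 0 0 0; 15 -0.7 0 0 0; 15 -0.7 0 0 0; 15 -0.5 0 0 0; 15 0 0 0 0")

```text
time_s: 4.45
position: [459.7, 307.3, 214.2]
ee_rot: [[0.015, 1.0, -0.014], [0.006, -0.014, -1.0], [-1.0, 0.015, -0.006]]
wrist_force: [-0.0, -0.4, 0.4]
finger_gap: 21.3
```

```bash
python3 - <<'E'
from h import *
s=get_state();d=snapshot("wrist");cv2.imwrite("pics/w4.png",d["color"][:,:,::-1])
print(s["position"],s["time_s"],np.round(s["ee_rot"],3).tolist())
d=snapshot("side");cv2.imwrite("pics/s4.png",d["color"][:,:,::-1])
E
```

```text
[459.70700662 307.2894959  214.1764568 ] 4.45 [[0.015, 1.0, -0.014], [0.006, -0.014, -1.0], [-1.0, 0.015, -0.006]]
```

View pics/w4.png

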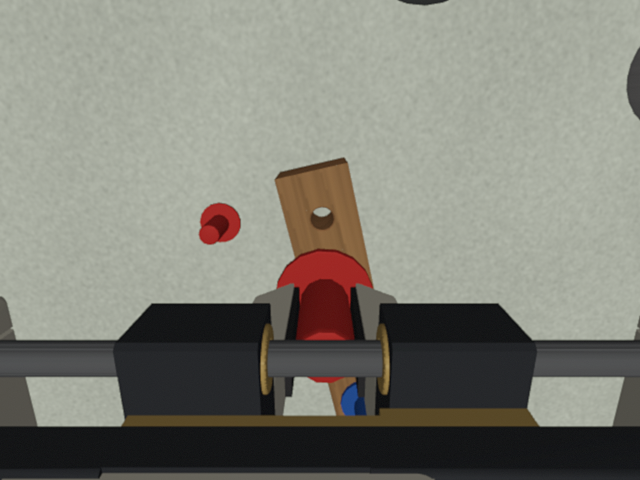

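View pics/s4.png

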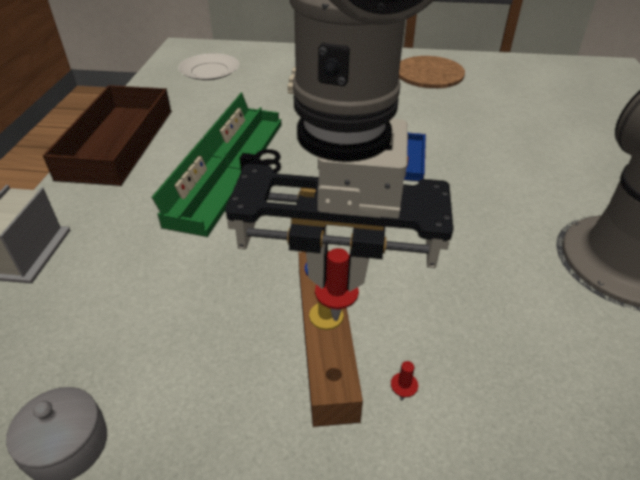

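The red pin is held upright and is clear of the block. The blue and yellow pins are untouched. Next I move past the eyelets so the wrist camera sees them unobstructed.

Emit:
carry_out(increments="15 0 0.2 0.5 0; 15 0 0.3 0.9 0; 15 0 0.3 0.9 0; 15 0 0.3 0.9 0; 15 0 0.3 0.9 0; 15 0 0.3 0.9 0; 15 0 0.3 0.9 0; 15 0 0.3 0.9 0; 15 0 0.3 0.9 0; 15 0 0.3 0.9 0; 15 0 0.3 0.9 0; 15 0 0.2 0.5 0")

```text
time_s: 5.75
position: [583.1, -107.9, 187.5]
ee_rot: [[-0.027, 1.0, -0.007], [0.005, -0.007, -1.0], [-1.0, -0.027, -0.005]]
wrist_force: [0.1, 0.2, -1.0]
finger_gap: 21.5
```

Emit:
carry_out(increments="15 -0.2 0.3 0.6 0; 15 -0.1 0.3 0.8 0; 15 -0.1 0.3 0.6 0; 15 0 0.2 0.4 0; 15 0 0 0 0; 15 0 0 0 0")

```text
time_s: 6.35
position: [623.3, -210.4, 187.9]
ee_rot: [[-0.047, 0.999, -0.013], [0.013, -0.012, -1.0], [-0.999, -0.047, -0.013]]
wrist_force: [0.1, 0.4, -0.9]
finger_gap: 21.4
```

```bash
python3 - <<'E'
from h import *
s=get_state();d=snapshot("wrist");cv2.imwrite("pics/w5.png",d["color"][:,:,::-1]);T=wT(d,s);np.save("w5T.npy",T)
print(s["position"],s["time_s"],np.round(s["ee_rot"],3).tolist(),np.round(s["joint_positions"],2))
print(proj(d,[[630,-157,50],[630,-157,28]],T))
E
```

```text
[ 623.26666305 -210.37822984  187.89054479] 6.35 [[-0.047, 0.999, -0.013], [0.013, -0.012, -1.0], [-0.999, -0.047, -0.013]] [-0.44  0.65  1.12 -0.01  1.42 -0.42]
[[342.41873871 154.63313468]
 [342.572388   152.39168992]]
```

View pics/w5.png

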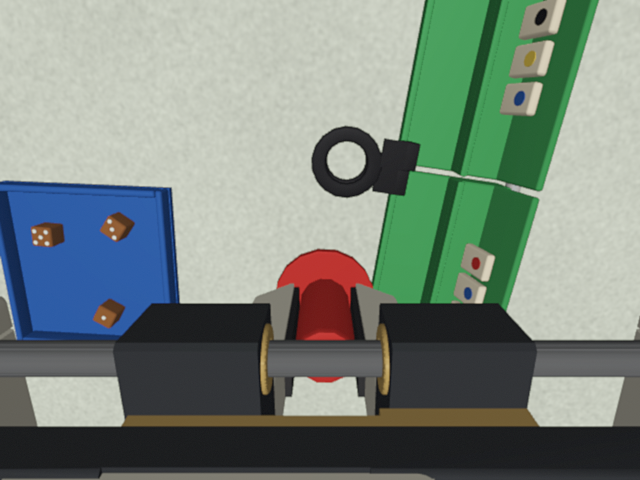

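```bash
python3 - <<'E'
from h import *
i=cv2.imread("pics/w5.png");T=np.load("w5T.npy");d=snapshot("wrist")
p=onplane(d,(346.5,161.5),50,T);print(p)
cv2.imwrite("pics/w5c.png",cv2.resize(i[110:210,290:430],None,fx=5.5,fy=5.5,interpolation=cv2.INTER_CUBIC))
E
```

```text
[ 632.93764307 -161.89179305   50.        ]
```

View pics/w5c.png

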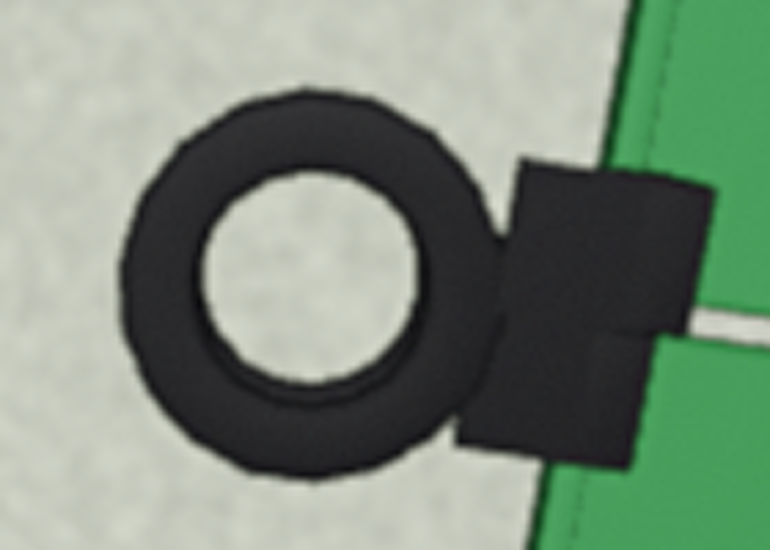

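```bash
cat > fit.py <<'E'
from h import *
import sys
from scipy.optimize import least_squares
# red mask of held pin in wrist image -> collar outline above row 290
def fit(img,d):
    hsv=cv2.cvtColor(img,cv2.COLOR_BGR2HSV)
    m=((hsv[...,0]<8)|(hsv[...,0]>172))&(hsv[...,1]>130)&(hsv[...,2]>60)
    m=m.copy(); m[:, :240]=0; m[:,410:]=0; m[:235]=0; m[284:]=0
    n,l,st,c=cv2.connectedComponentsWithStats(m.astype(np.uint8));k=1+np.argmax(st[1:,4]);m=l==k
    rows=np.where(m.any(1))[0]; pts=[]
    for r in rows[1:]:
        c=np.where(m[r])[0]; pts+= [(c[0],r),(c[-1]+1,r)]
    pts=np.array(pts,float)+[0,0.5]
    H=d["hand_eye"]
    def res(p):
        X,Y,Z=p;t=np.linspace(0,2*np.pi,721)
        q=[]
        for dx in(0,5):q.append(np.c_[0*t+X+dx,Y+23*np.cos(t),Z+23*np.sin(t)])
        hull=cv2.convexHull(proj(d,np.vstack(q),H).astype(np.float32))
        return [cv2.pointPolygonTest(hull,tuple(map(float,u)),True) for u in pts]
    r=least_squares(res,[-10,0,0],diff_step=1e-3,x_scale=[5,5,5]);return r.x,np.sqrt(np.mean(np.square(r.fun))),len(pts)
if __name__=="__main__":
    d=snapshot("wrist")
    for f in sys.argv[1:]: print(f,fit(cv2.imread(f),d))
E
python3 fit.py pics/w4.png pics/w5.png
```

```text
pics/w4.png (array([0., 0., 0.]), np.float64(1.5241398486715096), 68)
pics/w5.png (array([16.52422435, -0.317454  ,  4.56253861]), np.float64(0.3820892151863825), 68)
```

```bash
sed -i 's/\[-10,0,0\],diff_step=1e-3/[14,.5,2],diff_step=5e-2/' fit.py; python3 fit.py pics/w4.png pics/w5.png
python3 - <<'E'
from h import *
# side check
d=snapshot("side");i=d["color"][:,:,::-1].copy()
i=cv2.imread("pics/side0.png")
for c in [(633,-162)]:
    for z in(50,28):
        for r in(26,15):
            cv2.polylines(i,[np.round(proj(d,circ(c,r,z))*16).astype(np.int32)],True,(0,255,255),1,cv2.LINE_AA,4)
cv2.imwrite("pics/ov1.png",cv2.resize(i[135:205,225:305],None,fx=7,fy=7))
E
```

```text
pics/w4.png (array([16.52382045, -0.20118019,  4.32068044]), np.float64(0.34927355415661526), 68)
pics/w5.png (array([16.57314172, -0.31813776,  4.57628254]), np.float64(0.3821076849460878), 68)
```

View pics/ov1.png

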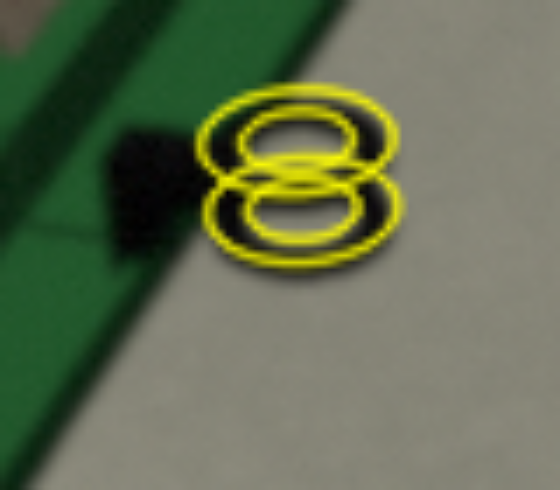

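Emit:
carry_out(increments="15 0 0.15 -0.4 0; 15 0 0.15 -0.5 0; 15 0 0 -0.35 0; 15 0 0 0 0; 15 0 0 0 0")

```text
time_s: 7.1
position: [637.4, -153.2, 191.7]
ee_rot: [[-0.042, 0.999, -0.008], [0.012, -0.007, -1.0], [-0.999, -0.042, -0.011]]
wrist_force: [-0.3, -0.5, -0.6]
finger_gap: 21.2
```

Emit:
carry_out(increments="15 0.2 0 0.15 0; 15 0.4 0 0 0; 15 0.4 0 0 0; 15 0.3 0 0 0; 15 0 0 0 0; 15 0 0 0 0")

```text
time_s: 7.7
position: [634.2, -163.6, 136.4]
ee_rot: [[-0.042, 0.999, -0.011], [0.01, -0.011, -1.0], [-0.999, -0.042, -0.01]]
wrist_force: [-0.4, 0.7, 0.5]
finger_gap: 21.2
```

```bash
python3 - <<'E'
from h import *
s=get_state();d=snapshot("wrist");cv2.imwrite("pics/w6.png",d["color"][:,:,::-1])
print(s["position"],s["time_s"],np.round(s["ee_rot"],3).tolist())
p=np.array(s["position"])+np.array(s["ee_rot"])@[62,-.3,3.5];print("tip",p)
o=[]
for n,(x,y) in {"scene":(120,260),"side":(215,90)}.items():
    d=snapshot(n);o.append(cv2.resize(d["color"][y:y+100,x:x+100,::-1],None,fx=4,fy=4,interpolation=cv2.INTER_CUBIC))
cv2.imwrite("pics/ss6.png",np.hstack(o))
E
```

```text
[ 634.18963561 -163.60435992  136.41884966] 7.7 [[-0.042, 0.999, -0.011], [0.01, -0.011, -1.0], [-0.999, -0.042, -0.01]]
tip [ 631.26842943 -166.4742723    74.45458449]
```

View pics/ss6.png

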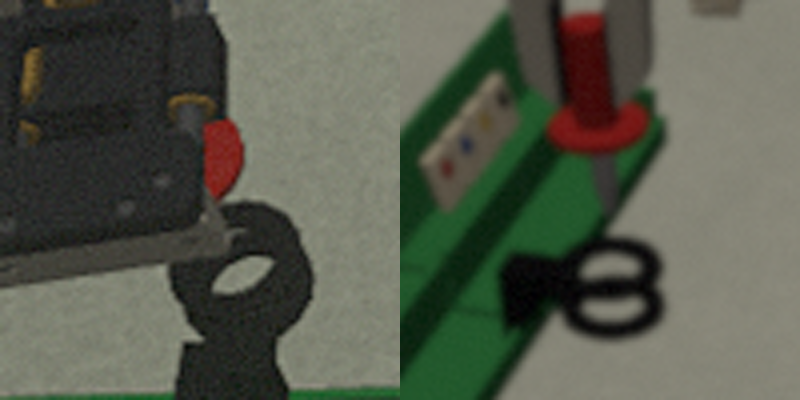

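View pics/w6.png

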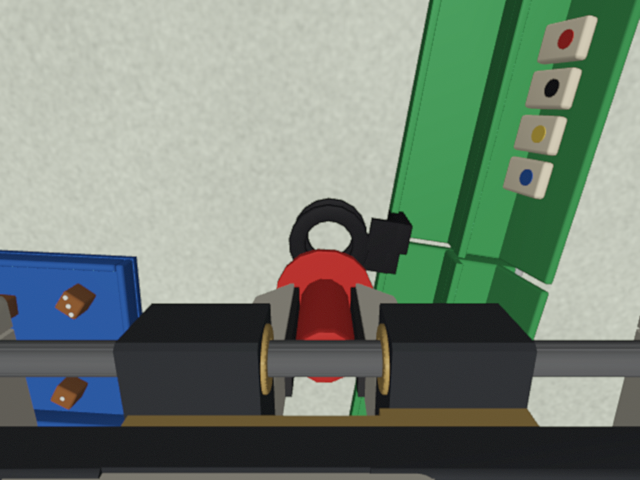

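```bash
python3 - <<'E'
from h import *
s=get_state();d=snapshot("wrist");T=wT(d,s)
print(onplane(d,(328.5,236.5),50,T),proj(d,circ((633,-162),26,50),T)[:, :].min(0),proj(d,circ((633,-162),26,50),T).max(0))
b=snapshot("side")
print(proj(b,[[631.3,-166.5,74.5],[633,-162,50]]))
E
python3 fit.py pics/w6.png
```

```text
[ 633.27679661 -157.0040966    50.        ] [287.32096764 203.75493319] [369.26397094 282.16346139]
[[267.38195349 142.21861571]
 [266.94917436 154.59641324]]
pics/w6.png (array([19.59733787, -0.19936911,  4.89012305]), np.float64(0.5032453066697461), 68)
```

```bash
python3 - <<'E'
from h import *
i=cv2.imread("pics/w6.png");s=get_state();d=snapshot("wrist");T=wT(d,s)
for c,col in(((633,-162),(0,255,255)),((633,-158),(255,255,0))):
  for r in (15,26):cv2.polylines(i,[np.round(proj(d,circ(c,r,50),T)*16).astype(np.int32)],True,col,1,cv2.LINE_AA,4)
cv2.imwrite("pics/w6c.png",cv2.resize(i[190:300,270:410],None,fx=5,fy=5,interpolation=cv2.INTER_CUBIC))
E
```

```text
(no output)
```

View pics/w6c.png

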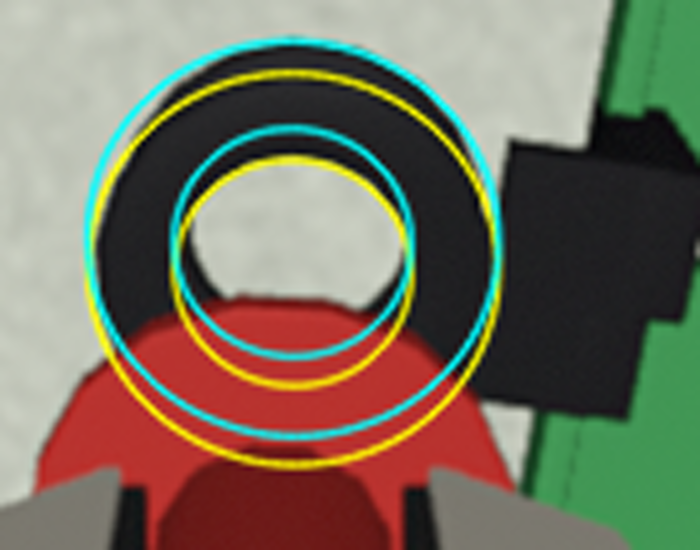

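Emit:
carry_out(increments="15 0 0.1 -0.13 0; 15 0.2 0 0 0; 15 0.2 0 0 0; 15 0 0 0 0; 15 0 0 0 0")

```text
time_s: 8.55
position: [638.4, -156.6, 119.7]
ee_rot: [[-0.04, 0.999, -0.009], [0.01, -0.009, -1.0], [-0.999, -0.04, -0.009]]
wrist_force: [0.2, 1.0, 0.4]
finger_gap: 21.4
```

```bash
cat > look.py <<'E'
from h import *
import sys
k=sys.argv[1]
s=get_state()
print(s["position"],s["time_s"],np.round(s["ee_rot"],3).tolist(),s["wrist_force"])
p=np.array(s["position"])+np.array(s["ee_rot"])@[62,-.3,3.7];print("tip",p)
o=[]
for n,(x,y) in {"scene":(120,260),"side":(215,90)}.items():
    d=snapshot(n);o.append(cv2.resize(d["color"][y:y+100,x:x+100,::-1],None,fx=4,fy=4,interpolation=cv2.INTER_CUBIC))
cv2.imwrite(f"pics/ss{k}.png",np.hstack(o))
E
python3 look.py 7
```

```text
[ 638.41008121 -156.58674295  119.6981165 ] 8.55 [[-0.04, 0.999, -0.009], [0.01, -0.009, -1.0], [-0.999, -0.04, -0.009]] [0.18631578 0.95266375 0.37647875]
tip [ 635.57982913 -159.68830037   57.72917255]
```

View pics/ss7.png

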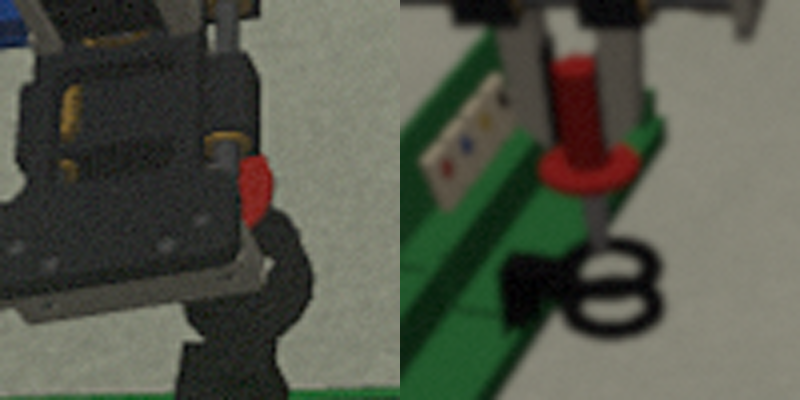

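```bash
python3 - <<'E'
from h import *
b=snapshot("side");print(proj(b,[[635.6,-159.7,57.7],[633,-162,50],[631,-158,50]]))
i=b["color"][:,:,::-1]
cv2.imwrite("pics/s7z.png",cv2.resize(i[115:185,235:305],None,fx=8,fy=8,interpolation=cv2.INTER_CUBIC))
E
```

```text
[[265.08002326 151.69655812]
 [266.94917436 154.59641324]
 [267.585749   155.80430035]]
```

View pics/s7z.png

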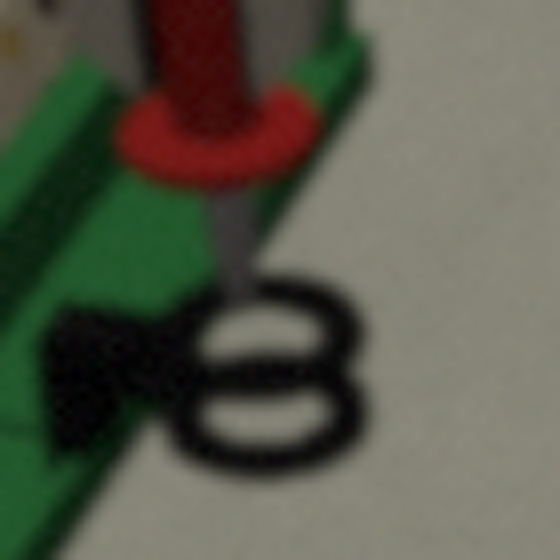

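The tip matches its prediction in the side view (264.8,151.5 against 265.1,151.7). The upper ring's hole centre is at about (268.2,156), so the tip needs roughly -4 to -5 mm in x before going down.

Emit:
carry_out(increments="15 0 -0.1 0 0; 15 0.15 0 0 0; 15 0.3 0 0 0; 15 0 0 0 0; 15 0 0 0 0")

```text
time_s: 9.2
position: [633.3, -156.8, 101.0]
ee_rot: [[-0.039, 0.999, -0.01], [0.009, -0.01, -1.0], [-0.999, -0.039, -0.009]]
wrist_force: [0.1, 0.9, -0.2]
finger_gap: 21.4
```

```bash
python3 look.py 8;python3 - <<'E'
from h import *
b=snapshot("side")
i=b["color"][:,:,::-1]
cv2.imwrite("pics/s8z.png",cv2.resize(i[115:185,235:305],None,fx=8,fy=8,interpolation=cv2.INTER_CUBIC))
E
```

```text
[ 633.34532339 -156.80936002  101.0395466 ] 9.2 [[-0.039, 0.999, -0.01], [0.009, -0.01, -1.0], [-0.999, -0.039, -0.009]] [ 0.13979263  0.93602134 -0.1831072 ]
tip [ 630.58334848 -159.9359188    39.0687783 ]
```

View pics/s8z.png

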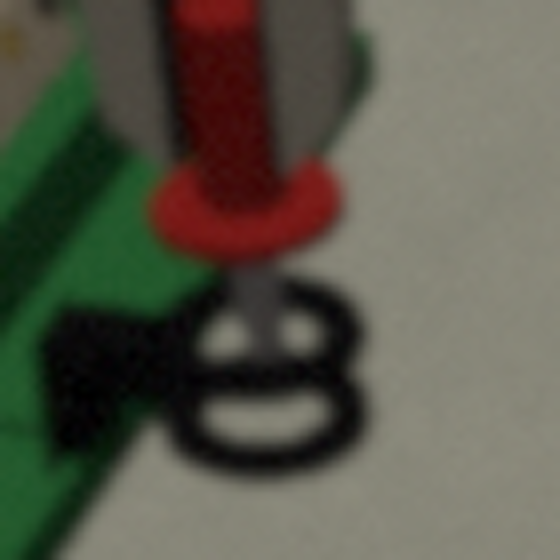

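The tip is in the upper eyelet, near its centre (column 265, hole 200–330). I lower further.

Emit:
carry_out(increments="15 0.15 0.02 0 0; 15 0.2 0.02 0 0; 15 0.2 0 0 0; 15 0 0 0 0; 15 0 0 0 0")

```text
time_s: 9.85
position: [634.4, -156.6, 77.3]
ee_rot: [[-0.039, 0.999, -0.01], [0.009, -0.01, -1.0], [-0.999, -0.039, -0.009]]
wrist_force: [0.1, -0.1, -0.0]
finger_gap: 21.7
```

```bash
python3 look.py 9;python3 - <<'E'
from h import *
b=snapshot("side")
i=b["color"][:,:,::-1]
cv2.imwrite("pics/s9z.png",cv2.resize(i[115:185,235:305],None,fx=8,fy=8,interpolation=cv2.INTER_CUBIC))
E
```

```text
[ 634.43713293 -156.58496144   77.32390958] 9.85 [[-0.039, 0.999, -0.01], [0.009, -0.01, -1.0], [-0.999, -0.039, -0.009]] [ 0.13135274 -0.11191349 -0.03738596]
tip [ 631.71114202 -159.72285801   15.35212101]
```

View pics/s9z.png

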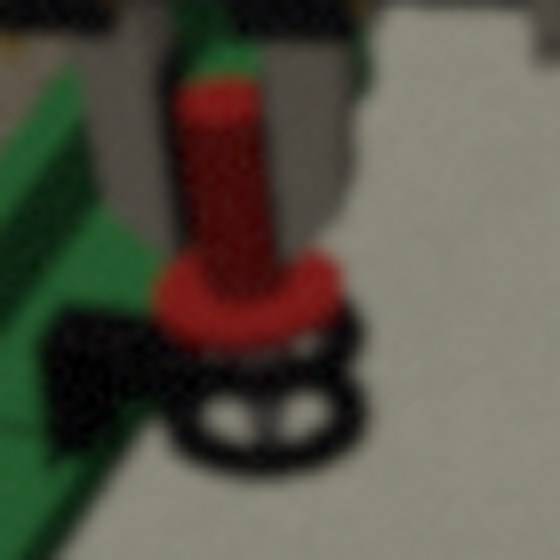

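The shaft is now through the lower eyelet too (265,415). About 7 mm remain.

Emit:
carry_out(increments="15 0.08 0.01 0 0; 15 0.08 0 0 0; 15 0 0 0 0")

```text
time_s: 10.3
position: [635.1, -156.7, 71.5]
ee_rot: [[-0.037, 0.999, -0.01], [0.008, -0.01, -1.0], [-0.999, -0.037, -0.008]]
wrist_force: [-0.5, 0.8, -1.0]
finger_gap: 21.3
```

Almost seated, with no contact force. I open the fingers gently so that it drops the last millimetre or so.

Emit:
carry_out(increments="24 0 0 0 0; 30 0 0 0 0; 40 0 0 0 0; 46 0 0 0 0; 46 0 0 0 0; 46 0 0 0 0")

```text
time_s: 10.9
position: [635.4, -156.9, 72.1]
ee_rot: [[-0.036, 0.999, -0.01], [0.008, -0.01, -1.0], [-0.999, -0.036, -0.008]]
wrist_force: [-0.2, 0.2, 0.1]
finger_gap: 45.8
```

```bash
python3 look.py 10
```

```text
[ 635.44954825 -156.86677172   72.11043077] 10.9 [[-0.036, 0.999, -0.01], [0.008, -0.01, -1.0], [-0.999, -0.036, -0.008]] [-0.24694794  0.16411364  0.14600656]
tip [ 632.9003194  -160.07027217   10.13447561]
```

View pics/ss10.png

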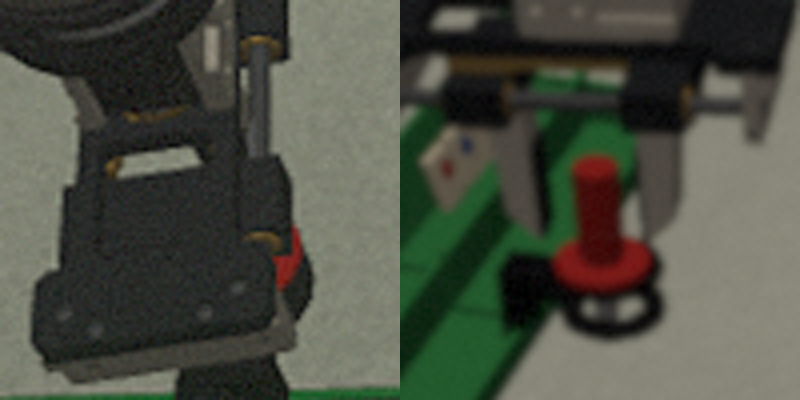

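The pin stands home and upright, clear of both fingers. I retreat straight up.

Emit:
carry_out(increments="46 -0.4 0 0 0; 46 -0.6 0 0 0; 46 -0.8 0 0 0; 46 -0.8 0 0 0; 46 -0.5 0 0 0; 46 0 0 -0.6 0; 46 0 0 -0.9 0; 46 0 0 -0.9 0; 46 0 0 -0.6 0; 46 0 0 0 0; 46 0 0 0 0")

```text
time_s: 12.1
position: [641.0, -35.3, 202.1]
ee_rot: [[-0.036, 0.999, -0.012], [0.008, -0.012, -1.0], [-0.999, -0.036, -0.008]]
wrist_force: [1.2, -0.5, 0.1]
finger_gap: 46.2
```

```bash
python3 look.py 11; python3 - <<'E'
from h import *
o=[]
for n,(x,y) in {"scene":(140,270),"side":(230,130)}.items():
    d=snapshot(n);i=d["color"][:,:,::-1].copy();cv2.imwrite(f"pics/{n}_end.png",i)
    o.append(cv2.resize(i[y:y+80,x:x+80],None,fx=5,fy=5,interpolation=cv2.INTER_CUBIC))
cv2.imwrite("pics/end.png",np.hstack(o))
E
```

```text
[641.03684267 -35.33438663 202.09433406] 12.1 [[-0.036, 0.999, -0.012], [0.008, -0.012, -1.0], [-0.999, -0.036, -0.008]] [ 1.15634296 -0.4667513   0.09794898]
tip [638.48842803 -38.52911598 140.11789267]
```

View pics/end.png

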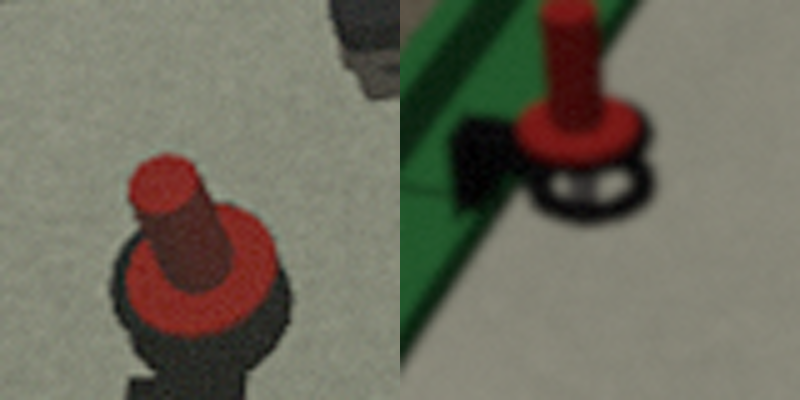

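View pics/scene_end.png

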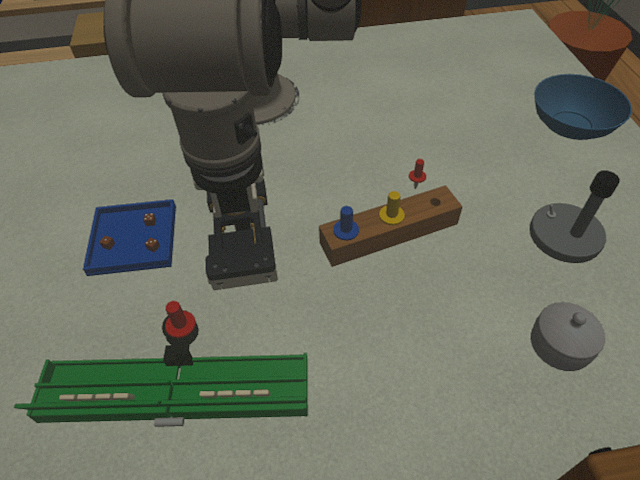

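```bash
python3 - <<'E'
from h import *
o=[]
for n,(x,y) in {"scene":(140,270),"side":(230,120)}.items():
    d=snapshot(n);i=d["color"][:,:,::-1][y:y+80,x:x+80];i=cv2.resize(i,None,fx=5,fy=5,interpolation=cv2.INTER_CUBIC)
    c={"scene":(630,-160),"side":(630,-156)}[n]
    for r,z,col in((11,105,(255,255,0)),(23,55,(0,255,255)),(26,50,(255,255,255))):
        q=(proj(d,circ(c,r,z))-[x,y]+.5)*5-.5
        cv2.polylines(i,[np.round(q*16).astype(np.int32)],True,col,1,cv2.LINE_AA,4)
    o.append(i)
cv2.imwrite("pics/end2.png",np.hstack(o))
E
```

```text
(no output)
```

View pics/end2.png

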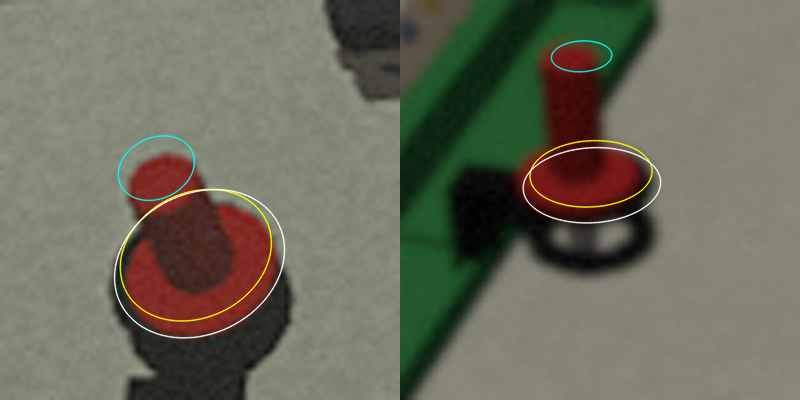

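The overlay of an ideal seated pin differs from the image by about the same shift at collar and knob. That means it is upright, and the collar is on the upper ring, about 3 mm off axis. Handing in.

```bash
python3 - <<'E'
from cell import *
print(get_state()["time_s"]);print(sign_off())
E
```

```text
12.4
the job is handed in; nothing more can be done
None
```

I took the large red pin out of the block, put it down through both black eyelets and let go of it. I then moved the arm well clear and handed the job in at 12.4 s; no verdict is given.

**Last checks:** The final side and scene pictures show the pin upright with its collar on the upper eyelet and its shaft visible in the lower one, roughly 3 mm off the axis. The wrist force read only about 1 N after the release. The blue and yellow pins, and the small red pin on the table, look unmoved.

**Disagreements:**
- **Eyelet position:** The cameras differed on where the eyelet is: the wrist and scene views gave about (633, -162), the side view about (630, -157.5). I aimed between them, and the clearance was enough.
- **Tool tilt:** The tool had drifted about 2° off vertical by the time I let go.
- **Overlay of a seated pin:** Its shift at the collar and at the knob differs by about 1 pixel in the side view, and slightly less in the scene view, which could mean a small tilt. I could not measure tilt or depth more closely than that.

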